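# Feed a medicine carton into the dispensary lane

## Task

Straighten up the medicine carton that stands in front of the feed lane and gently push it with the fingertips down between the two guide rails until it is fully home against the end stop, with neither the carton nor the hand touching either rail on the way. Push it only: keep it flat on the plate, do not grip or lift it, and leave the bottle, the jar and the cup where they stand. Finish with the hand clear of everything.

Things in the scene. Friction and masses are not known exactly. Their poses are not given: they have to be found in the camera images.
- carton: white medicine carton with a light grey band: a closed box 90 (x) by 100 (y) by 60 (z) mm, 0.17 to 0.35 kg, loose on the bare loading end of the plate, held only by dry friction. Origin at the centre of its underside. Starts askew: x axis within 0.2 rad of the lane's, centre up to 22 mm beside the lane's centre line, front face 35 to 75 mm short of the rails.
- rack: feed lane fixed to the counter: flat grey plate 400 (x) by 240 (y) by 4 mm, with two parallel rails and a steel end stop. Origin mid-plate on the counter; x points down the lane to the stop, z up. Rails from x = 0 (mouth) to 190 mm; bare loading end from x = -200 to 0. Lane 120 mm wide, centred on y = 0. Stop: inner face at x = 190 mm, 8 mm thick, top 44 mm above the counter.
- rail_left: aluminium guide rail at the +y side of the lane, 190 mm long, 6 mm thick; its top is 29 mm above the counter. Fixed. Origin on the plate, mid-thickness, at the mouth end; x along the lane. The inner face is 3 mm from the origin, towards the lane. A 2 mm high foot flange runs along its outer side.
- rail_right: the same rail at the -y side of the lane, mirror image.
- lane_mouth (a point): centre of the lane's mouth, on the plate's upper face (4 mm above the counter).
- lane_end (a point): point on the plate's upper face where the lane's centre line meets the end stop, 190 mm from the mouth.
- amber_bottle: small amber bottle with white cap, 52 mm diameter, 120 mm high, standing loose on the counter just outside the plate. Origin at the centre of its underside. Leave alone.
- pill_jar: white jar, 52 mm diameter, 75 mm high, standing loose on the counter just outside the plate. Origin at the centre of its underside. Leave alone.
- measuring_cup: small grey open cup, 54 mm across the rim, 60 mm high, standing loose on the counter just outside the plate. Origin at the centre of its underside. Leave alone.

How it is judged:
By the outcome, as a careful person would: the job done as asked, in the order asked, and still so for the second after the job is handed in, with the robot touching nothing.
It also fails if it takes over 72 s, if anything falls off the work surface, if the arm or the gripper's body presses on something with over 40 N, if the wrist force passes 120 N, or if a joint passes its speed limit or range.

## Robot

A 6-joint arm with a two-finger parallel gripper is mounted at the origin on the work surface. World frame = base frame: x ahead of the robot, y to its left, z up, the work surface at z = 0. Lengths are in m, angles in rad, forces in N, time in s.
With the tool pointing down it reaches from about 0.425 to 0.95 m from the base axis. Payload 3.5 kg.
Tool frame: the origin (TCP) lies between the finger pads; the fingertips stand 25 mm ahead of it and the grasp point (between the pads) lies 6 mm ahead of it (ctrl.finger_overhang is the distance from the TCP to the fingertips, in m); x points along the fingers, y is the direction in which the jaws open and shut, and the axes are right-handed (so a half turn about x gives the same grasp; the last joint's range is limited). The gripper opens to 85 mm and grips with 20 to 120 N. Pads are 22 mm wide; open, the fingers measure 114 mm over their backs; the gripper's body (76 mm by 85 mm) begins 54 mm behind the grasp point. The pads swing forward as they close: fully open they stand 13 mm farther back than shut.
Start: joints at [1.006, 0.286, 1.577, -0, 1.279, -0.15], TCP at [0.272, 0.618, 0.22] pointing down, gripper open.
Joint ranges: [-2.77, 2.77], [-0.9, 2.22], [0.21, 2.48], [-1.53, 4.67], [0.24, 2.81], [-2.84, 2.84]. Speed limits (rad/s): [2.79, 2.79, 3.14, 3.14, 3.14, 3.14].

## Interface

Orientations are given as a unit quaternion [x, y, z, w].
In Python, from plant import ctrl gives the robot as it stands.
- The arm moves only by the tool play_rows, never from a script. Its argument "targets" is a list of rows, each an object with "delta_pos": the shift along the world's x, y, z normalised to -1 to 1, where 1 is 1000 mm, a list of three; "delta_rot": the turn, a rotation vector about the world's x, y, z normalised to -1 to 1, where 1 is pi rad, a list of three; "claw": the finger opening in mm, from 0 to 85.4. In form: [{"delta_pos": [tx, ty, tz], "delta_rot": [wx, wy, wz], "claw": claw}, ...]. A call has 1 to 20 rows; each row is the pose to reach, as a shift and turn from the pose measured when the call began, turning the shorter way round; what a row does not reach only later rows make up. A row lasts 1/12 s, in which the tool goes at most 41.7 mm and 7.16 degrees, less where a joint would pass 70% of its speed; a pose out of reach is approached as far as the arm can. A call with a number of a shift or a turn outside -1 to 1 is refused whole. A call with a gripper value outside its range is refused whole. The fingers move at their own pace and stop on an object; "newtons" is the grip in N (left out, the last holds). Time passes only in rows, so rows that repeat a pose let the fingers close. It gives the time, the measured TCP pose, the force and the opening at its end, in the units of the state.
- ctrl.get_state(): the state, without advancing time (a new reading comes with each control period).
- ctrl.read_camera(name): name is "scene" or "top"; returns the picture (480x640x3 uint8, blue, green, red); there is no depth.
- ctrl.calibration(name): a dict with "fx", "fy", "cx", "cy" (pixels), "camera_from_world" (4x4, takes a point from world to camera coordinates). Camera axes: x right, y down, z forward; pixel columns grow to the right and rows downward; lengths in m; the calibration is good to about 2 mm. A picture is of the moment at which its call begins. calibration takes no time and is no camera call.
- ctrl.sign_off(): hands the job in, once; it reports no verdict.
The state is a dict: "time": time; "qpos": joint angles; "dq": joint speeds; "joint_efforts": joint torques, N m; "eef_pos": TCP position; "tcp_rot": TCP orientation; "contact_force": force on the tool from outside, world axes, zero at the start; "wrist_torque": the same for the moment, N m; "opening": opening from 0.0 (shut) to 1.0 (fully open).
Only numpy, scipy, OpenCV 4.12 (cv2) and the standard library are available. Lean on these libraries where they do the work, as an engineer would, in place of code of your own. Each camera call takes 0.05 s, during which the arm holds its last target. There are 200 camera calls.

## Working session

There is one attempt and no reset: what is moved stays moved. The work goes in short steps, Python scripts to look and compute and a tool call to move; the robot and the scene stay as the last step left them, time stands still between calls to the robot, and variables do not carry over. Pictures are saved under pics/ and viewed, about 8 in all and at most 12, crops included, and the job is handed in when it is done.

Besides the shell and the picture viewer there is one more tool, called after ">>>" by a JSON object that holds its "api" and its "payload". play_rows: Moves the arm, as the interface text tells. Its arguments: {"type":"object","properties":{"targets":{"type":"array"},"newtons":{"type":"number"}},"required":["targets"]}

```bash
mkdir -p pics; python3 - <<'E'
from plant import ctrl
import cv2, numpy as np
for n in("scene","top"):
    cv2.imwrite(f"pics/{n}0.png",ctrl.read_camera(n)); c=ctrl.calibration(n); print(n,c["fx"],c["fy"],c["cx"],c["cy"]); print(np.round(c["camera_from_world"],4))
s=ctrl.get_state(); print(s, ctrl.finger_overhang)
E
```

```text
scene 489.1187212518274 489.1187212518274 318.589276824272 236.32242444599453
[[-0.8453  0.5342  0.0095  0.4522]
 [ 0.3698  0.5978 -0.7112 -0.2312]
 [-0.3856 -0.5977 -0.7029  0.9573]
 [ 0.      0.      0.      1.    ]]
top 557.1851512977648 557.1851512977648 314.10201437605974 235.05410936089146
[[-0.0027 -0.9995  0.032   0.0617]
 [-0.9849 -0.0029 -0.1734  0.5853]
 [ 0.1734 -0.032  -0.9843  0.7332]
 [ 0.      0.      0.      1.    ]]
{'time': 0.1, 'qpos': array([ 1.00599253e+00,  2.87108955e-01,  1.57808660e+00,  2.04599926e-05,
        1.27862640e+00, -1.49980869e-01]), 'dq': array([ 2.90545618e-05, -2.23579163e-03, -2.71514390e-03, -1.68530347e-03,
        9.57187856e-04, -4.72830501e-05]), 'joint_efforts': array([ 9.76031479e-04, -4.07294583e+01, -2.93699902e+01, -9.13777239e-05,
        3.42964340e-03, -1.33267136e-05]), 'eef_pos': array([0.2716496 , 0.61721762, 0.21893397]), 'tcp_rot': array([ 0.14487876,  0.69223289, -0.14635066,  0.69166846]), 'contact_force': array([ 0.01907349, -0.25292813, -0.95536938]), 'wrist_torque': array([-0.01141258,  0.02486798, -0.01622241]), 'opening': 0.9991640256457707} 0.025
```

View pics/top0.png

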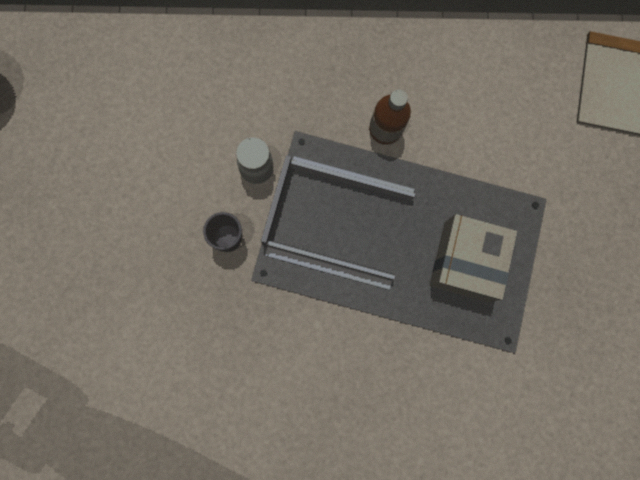

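View pics/scene0.png

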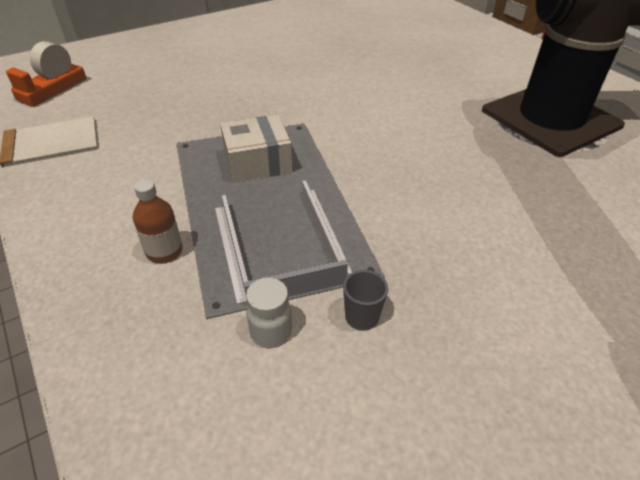

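The top view shows the plate with corners near (293,133), (546,198), (516,350) and (254,283). The stop is on the left and the carton sits around (478,257). The bottle, jar and cup stand outside the plate's far and left edges. Next I'll measure.

```bash
cat > h.py <<'E'
import numpy as np, cv2
from plant import ctrl
def ray(n,uv,z):
    c=ctrl.calibration(n); M=np.array(c["camera_from_world"]); R,t=M[:3,:3],M[:3,3]; o=-R.T@t
    uv=np.atleast_2d(np.asarray(uv,float))
    d=np.c_[(uv[:,0]-c["cx"])/c["fx"],(uv[:,1]-c["cy"])/c["fy"],np.ones(len(uv))]@R
    return (o+d*((z-o[2])/d[:,2])[:,None])
def proj(n,P):
    c=ctrl.calibration(n); M=np.array(c["camera_from_world"]); p=np.atleast_2d(P)@M[:3,:3].T+M[:3,3]
    return np.c_[c["fx"]*p[:,0]/p[:,2]+c["cx"],c["fy"]*p[:,1]/p[:,2]+c["cy"]]
def quad(m):
    """four corners of the largest blob: hull sides refit by lines, intersected"""
    k=max(cv2.findContours(m,cv2.RETR_EXTERNAL,cv2.CHAIN_APPROX_NONE)[0],key=cv2.contourArea)
    h=cv2.convexHull(k); q=cv2.approxPolyN(h,4,ensure_convex=True).reshape(-1,2).astype(float)
    P=k.reshape(-1,2).astype(float); L=[]
    for a,b in zip(q,np.roll(q,-1,0)):
        l=np.linalg.norm(b-a); u=(b-a)/l; s=(P-a)@u; e=abs((P-a)@[-u[1],u[0]])
        g=P[(s>.12*l)&(s<.88*l)&(e<3)]
        vx,vy,x,y=cv2.fitLine(g.astype(np.float32),cv2.DIST_HUBER,0,.01,.01).ravel(); L.append(np.cross([x,y,1],[x+vx,y+vy,1]))
    c=[np.cross(L[i-1],L[i]) for i in range(4)]
    return np.array([p[:2]/p[2] for p in c])
E
python3 - <<'E'
from h import *
im=cv2.imread("pics/top0.png"); hsv=cv2.cvtColor(im,cv2.COLOR_BGR2HSV); 
for p in [(478,225),(478,290),(475,270),(448,255),(340,220),(420,320),(450,100),(525,250),(500,220),(446,232)]: print(p,im[p[1],p[0]],end=' ')
print()
m=(im.max(2)<95).astype(np.uint8)*255; m[:, :230]=0; m[:125]=0;m[360:]=0;m[:,560:]=0
roi=np.array([[285,125],[556,192],[524,360],[244,290]]);mm=np.zeros_like(m);cv2.fillPoly(mm,[roi],255); m&=mm
m=cv2.morphologyEx(m,cv2.MORPH_CLOSE,np.ones((5,5)))
q=quad(m);print(q.round(1)); print(ray("top",q,.004).round(4))
c=cv2.resize(im[120:360,240:560],None,fx=2.5,fy=2.5,interpolation=cv2.INTER_CUBIC)
cv2.imwrite("pics/crop1.png",cv2.convertScaleAbs(c,alpha=1.5))
E
```

```text
(478, 225) [117 132 134] (478, 290) [120 134 139] (475, 270) [83 83 77] (448, 255) [113 124 121] (340, 220) [76 77 78] (420, 320) [81 82 84] (450, 100) [111 120 130] (525, 250) [80 79 82] (500, 220) [83 83 84] (446, 232) [48 54 54] 
[[544.8 201.1]
 [514.3 352.6]
 [251.  280.2]
 [297.7 121.8]]
[[ 0.647  -0.2924  0.004 ]
 [ 0.4207 -0.2303  0.004 ]
 [ 0.526   0.1529  0.004 ]
 [ 0.7708  0.0851  0.004 ]]
```

View pics/crop1.png

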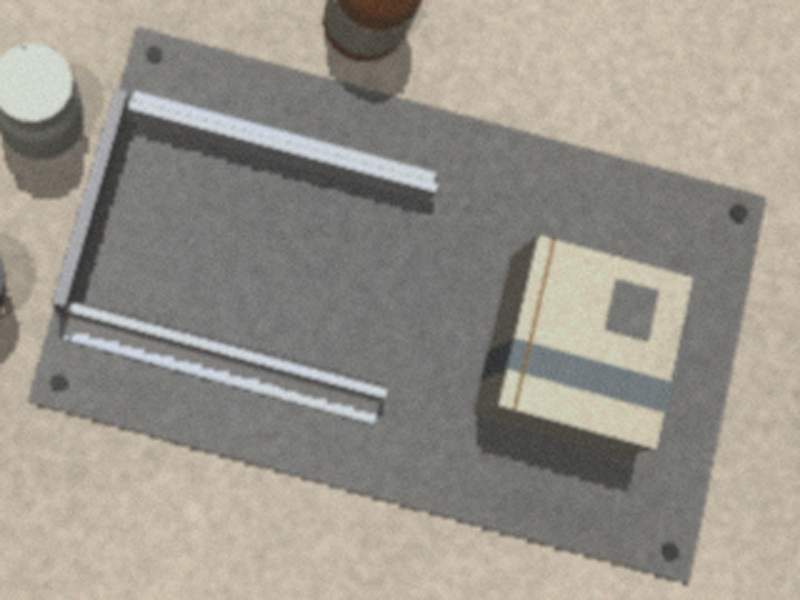

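The 2.5x crop is clear. The rails run from the stop on the left to mouth ends near crop (436,182) and (386,393). The carton top has corners near crop (540,236), (692,276), (657,448) and (499,406). I'll refine these edges to subpixel from those seeds.

```bash
cat >> h.py <<'E'
def edge(g,a,b,w=4,lo=.1,hi=.9):
    """sub-pixel straight edge near segment a-b: strongest gradient along normals, robust line"""
    a,b=np.float32(a),np.float32(b); u=(b-a)/np.linalg.norm(b-a); n=np.array([-u[1],u[0]])
    s=np.linspace(lo,hi,int(np.linalg.norm(b-a)*1.5)); t=np.arange(-w,w+.01,.2)
    P=a+s[:,None,None]*(b-a)+t[None,:,None]*n
    v=cv2.remap(g,P[...,0].astype(np.float32),P[...,1].astype(np.float32),cv2.INTER_LINEAR)
    v=cv2.GaussianBlur(v,(5,5),1.2); d=abs(np.gradient(v,axis=1)); j=d.argmax(1)
    pts=P[np.arange(len(s)),j].astype(np.float32)
    for _ in range(3):
        vx,vy,x,y=cv2.fitLine(pts,cv2.DIST_HUBER,0,.01,.01).ravel()
        e=abs((pts-[x,y])@[-vy,vx]); pts=pts[e<max(1,2*np.median(e))]
    return np.cross([x,y,1],[x+vx,y+vy,1])
def quadfit(g,q,w=4,**k):
    L=[edge(g,q[i],q[(i+1)%4],w,**k) for i in range(4)]
    c=[np.cross(L[i-1],L[i]) for i in range(4)]
    return np.array([p[:2]/p[2] for p in c])
E
python3 - <<'E'
from h import *
im=cv2.imread("pics/top0.png").astype(np.float32); g=im.mean(2)
rb=im[...,2]   # red
f=lambda L:np.array(L,float)/2.5+[240,120]-.3
pl=quadfit(rb,f([(137,28),(765,197),(688,583),(32,402)])); W=ray("top",pl,.004)[:,:2]
print("plate",pl.round(1).tolist(),W.round(4).tolist(),[round(float(np.linalg.norm(W[i]-W[i-1])),4) for i in range(4)])
C=W.mean(0); ex=(W[0]+W[3]-W[1]-W[2]); ey2=(W[2]+W[3]-W[0]-W[1])
print("centre",C.round(4),"dir",np.arctan2(ex[1],ex[0]).round(4), "alt",[np.arctan2(*(W[i]-W[j])[::-1]).round(4) for i,j in((0,1),(3,2),(3,0),(2,1))])
ct=quadfit(rb,f([(540,236),(692,276),(657,448),(499,406)])); K=ray("top",ct,.064)[:,:2]
print("carton",ct.round(1).tolist(),K.round(4).tolist(),[round(float(np.linalg.norm(K[i]-K[i-1])),4) for i in range(4)],K.mean(0).round(4))
print([np.arctan2(*(K[i]-K[j])[::-1]).round(4) for i,j in((0,1),(3,2),(0,3),(1,2))])
# rail tops mouth ends + stop
for nm,p,z in(("railA mouth",(436,180),.029),("railB mouth",(386,393),.029),("railA stop",(130,98),.029),("railB stop",(72,308),.029)): print(nm,ray("top",f([p]),z).round(4))
E
```

```text
plate [[298.0, 131.1], [546.1, 198.4], [515.1, 353.9], [254.0, 282.0]] [[0.7557, 0.0846], [0.6513, -0.2947], [0.419, -0.2314], [0.5234, 0.1485]] [0.241, 0.3935, 0.2408, 0.394]
centre [ 0.5873 -0.0732] dir 1.3024 alt [np.float64(1.3022), np.float64(1.3026), np.float64(2.8733), np.float64(2.8753)]
carton [[454.9, 213.5], [516.9, 230.6], [502.2, 299.5], [438.8, 281.9]] [[0.6141, -0.1353], [0.59, -0.2217], [0.4941, -0.1949], [0.5181, -0.1085]] [0.0997, 0.0897, 0.0996, 0.0897] [ 0.5541 -0.1651]
[np.float64(1.2988), np.float64(1.2993), np.float64(-0.2724), np.float64(-0.2722)]
railA mouth [[ 0.6543 -0.0865  0.029 ]]
railB mouth [[ 0.5285 -0.0534  0.029 ]]
railA stop [[0.7032 0.0939 0.029 ]]
railB stop [[0.5773 0.1267 0.029 ]]
```

```bash
python3 - <<'E'
from h import *
im=cv2.imread("pics/top0.png").astype(np.float32).mean(2)
th=1.3030; u=np.array([np.cos(th),np.sin(th)]); n=np.array([-u[1],u[0]]); O=np.array([.5882,-.0703])
def prof(xs,ys,z,ax,n_="top",im=im):
    X,Y=np.meshgrid(xs,ys,indexing="ij"); P=O+X[...,None]*u+Y[...,None]*n
    q=proj(n_,np.c_[P.reshape(-1,2),np.full(X.size,z)]).reshape(*X.shape,2).astype(np.float32)
    return cv2.remap(im,q[...,0],q[...,1],cv2.INTER_LINEAR).mean(ax)
l=np.arange(50,80)
for s in(1,-1):
  for a,b in((.02,.09),(.1,.17)):
    print("lat",s,a); print(dict(zip((s*l).tolist(),prof(np.linspace(a,b,40),s*l/1000,.029,0).round().astype(int).tolist())))
a=np.arange(-12,10)
for s in(.063,-.063): print("mouth",s,dict(zip(a.tolist(),prof(a/1000,s+np.linspace(-.0015,.0015,5),.029,1).round().astype(int).tolist())))
a=np.arange(180,206); print("stop",dict(zip(a.tolist(),prof(a/1000,np.linspace(-.04,.04,40),.044,1).round().astype(int).tolist())))
l=np.arange(110,130)
print("plate edge +",dict(zip(l.tolist(),prof(np.linspace(-.18,.18,60),l/1000,.004,0).round().astype(int).tolist())))
print("plate edge -",dict(zip((-l).tolist(),prof(np.linspace(-.18,0,60),-l/1000,.004,0).round().astype(int).tolist())))
for x in(.203,):pass
a=np.arange(-210,-190); print("plate start",dict(zip(a.tolist(),prof(a/1000,np.linspace(-.1,.1,40),.004,1).round().astype(int).tolist())))
E
```

```text
lat 1 0.02
{50: 80, 51: 80, 52: 81, 53: 81, 54: 81, 55: 80, 56: 78, 57: 76, 58: 79, 59: 96, 60: 118, 61: 135, 62: 140, 63: 138, 64: 123, 65: 98, 66: 69, 67: 59, 68: 64, 69: 73, 70: 79, 71: 82, 72: 83, 73: 85, 74: 92, 75: 107, 76: 125, 77: 137, 78: 140, 79: 136}
lat 1 0.1
{50: 82, 51: 81, 52: 81, 53: 81, 54: 81, 55: 81, 56: 79, 57: 78, 58: 81, 59: 98, 60: 119, 61: 135, 62: 139, 63: 136, 64: 121, 65: 95, 66: 68, 67: 60, 68: 67, 69: 77, 70: 84, 71: 85, 72: 85, 73: 87, 74: 95, 75: 110, 76: 127, 77: 138, 78: 141, 79: 138}
lat -1 0.02
{-50: 47, -51: 46, -52: 46, -53: 47, -54: 49, -55: 50, -56: 51, -57: 51, -58: 51, -59: 56, -60: 72, -61: 100, -62: 124, -63: 137, -64: 140, -65: 139, -66: 137, -67: 136, -68: 138, -69: 140, -70: 140, -71: 135, -72: 122, -73: 104, -74: 89, -75: 81, -76: 79, -77: 79, -78: 79, -79: 79}
lat -1 0.1
{-50: 48, -51: 48, -52: 48, -53: 48, -54: 49, -55: 50, -56: 51, -57: 51, -58: 52, -59: 56, -60: 71, -61: 99, -62: 123, -63: 136, -64: 140, -65: 139, -66: 137, -67: 137, -68: 139, -69: 142, -70: 141, -71: 137, -72: 125, -73: 108, -74: 92, -75: 84, -76: 82, -77: 81, -78: 
[... 597 characters left out ...]
6, 201: 114, 202: 110, 203: 105, 204: 101, 205: 98}
plate edge + {110: 80, 111: 80, 112: 80, 113: 80, 114: 80, 115: 80, 116: 80, 117: 79, 118: 76, 119: 78, 120: 88, 121: 104, 122: 115, 123: 119, 124: 120, 125: 120, 126: 120, 127: 120, 128: 120, 129: 120}
plate edge - {-110: 78, -111: 78, -112: 78, -113: 78, -114: 78, -115: 78, -116: 79, -117: 79, -118: 80, -119: 85, -120: 94, -121: 106, -122: 115, -123: 120, -124: 121, -125: 121, -126: 121, -127: 121, -128: 121, -129: 122}
plate start {-210: 119, -209: 119, -208: 119, -207: 119, -206: 119, -205: 119, -204: 119, -203: 118, -202: 117, -201: 110, -200: 99, -199: 88, -198: 81, -197: 79, -196: 78, -195: 78, -194: 78, -193: 78, -192: 78, -191: 78}
```

```bash
cat >> h.py <<'E'
from scipy.spatial.transform import Rotation as Rot
TH=1.303; U=np.array([np.cos(TH),np.sin(TH)]); N=np.array([-U[1],U[0]]); O=np.array([.5889,-.0700])
lane=lambda p:np.array([(np.asarray(p)[:2]-O)@U,(np.asarray(p)[:2]-O)@N])
world=lambda a,l:O+a*U+l*N
def st():
    s=ctrl.get_state(); R=Rot.from_quat(s["tcp_rot"]).as_matrix(); h=np.arctan2(R[1,1],R[0,1])
    print("t",round(s["time"],2),"tcp",s["eef_pos"].round(4),"lane",(lane(s["eef_pos"])*1e3).round(1),"jaw yaw-th",round(h-TH,4),"xaxis",R[:,0].round(4),"F",s["contact_force"].round(2),"open",round(s["opening"],3),"q",s["qpos"].round(3))
    return s,h
E
python3 - <<'E'
from h import *
s,h=st(); p=s["eef_pos"]; R0=Rot.from_quat(s["tcp_rot"])
print("jaw heading",h)
for nm,(a,l,z),th in(("side hover",(-.101,.095,.16),TH),("side hover",(-.101,.095,.16),TH-np.pi),("back hover",(-.195,0,.16),TH-np.pi/2),):
    w=np.r_[world(a,l),z]
    # target: x axis down, y axis at heading th
    y=np.array([np.cos(th),np.sin(th),0]); x=np.array([0,0,-1.]); Rt=Rot.from_matrix(np.c_[x,y,np.cross(x,y)])
    print(nm,w.round(4),"dpos",(w-p).round(4),"drot/pi",((Rt*R0.inv()).as_rotvec()/np.pi).round(4))
E
```

```text
t 0.1 tcp [0.2716 0.6172 0.2189] lane [578.8 487.8] jaw yaw-th -0.147 xaxis [-0.0012 -0.0019 -1.    ] F [ 0.02 -0.25 -0.96] open 0.999 q [ 1.006  0.287  1.578  0.     1.279 -0.15 ]
jaw heading 1.1559678731643699
side hover [ 0.4706 -0.1423  0.16  ] dpos [ 0.1989 -0.7595 -0.0589] drot/pi [ 0.0006 -0.0003  0.0468]
side hover [ 0.4706 -0.1423  0.16  ] dpos [ 0.1989 -0.7595 -0.0589] drot/pi [-5.000e-04 -9.000e-04 -9.532e-01]
back hover [ 0.5373 -0.258   0.16  ] dpos [ 0.2657 -0.8753 -0.0589] drot/pi [ 2.000e-04 -7.000e-04 -4.532e-01]
```

>>> {"api": "play_rows", "payload": {"targets": [{"delta_pos": [0.012, -0.028, 0], "delta_rot": [0, 0, 0], "claw": 50}, {"delta_pos": [0.024, -0.056, 0], "delta_rot": [0, 0, 0], "claw": 50}, {"delta_pos": [0.036, -0.084, 0], "delta_rot": [0, 0, 0.01], "claw": 50}, {"delta_pos": [0.051, -0.119, 0], "delta_rot": [0, 0, 0.02], "claw": 50}, {"delta_pos": [0.066, -0.154, 0], "delta_rot": [0, 0, 0.03], "claw": 50}, {"delta_pos": [0.081, -0.189, 0], "delta_rot": [0, 0, 0.04], "claw": 50}, {"delta_pos": [0.096, -0.224, 0], "delta_rot": [0, 0, 0.047], "claw": 50}, {"delta_pos": [0.111, -0.259, 0], "delta_rot": [0, 0, 0.047], "claw": 50}, {"delta_pos": [0.126, -0.294, 0], "delta_rot": [0, 0, 0.047], "claw": 50}, {"delta_pos": [0.141, -0.329, 0], "delta_rot": [0, 0, 0.047], "claw": 50}, {"delta_pos": [0.156, -0.364, 0], "delta_rot": [0, 0, 0.047], "claw": 50}, {"delta_pos": [0.171, -0.399, 0], "delta_rot": [0, 0, 0.047], "claw": 50}, {"delta_pos": [0.178, -0.434, 0], "delta_rot": [0, 0, 0.047], "claw": 50}, {"delta_pos": [0.181, -0.469, 0], "delta_rot": [0, 0, 0.047], "claw": 50}, {"delta_pos": [0.183, -0.504, 0], "delta_rot": [0, 0, 0.047], "claw": 50}, {"delta_pos": [0.185, -0.539, 0], "delta_rot": [0, 0, 0.047], "claw": 50}, {"delta_pos": [0.187, -0.574, 0], "delta_rot": [0, 0, 0.047], "claw": 50}, {"delta_pos": [0.189, -0.604, 0], "delta_rot": [0, 0, 0.047], "claw": 50}, {"delta_pos": [0.191, -0.624, 0], "delta_rot": [0, 0, 0.047], "claw": 50}, {"delta_pos": [0.191, -0.634, 0], "delta_rot": [0, 0, 0.047], "claw": 50}]}}

```text
time: 1.77
eef_pos: [0.4625, -0.019, 0.2186]
tcp_rot: [0.094, 0.701, -0.096, 0.7]
contact_force: [-0.3, 0.3, -0.7]
opening: 0.583
```

```bash
python3 - <<'E'
from h import *
s,h=st(); print((np.r_[world(-.101,.095),.15]-s["eef_pos"]).round(4))
E
```

```text
t 1.77 tcp [ 0.4625 -0.019   0.2186] lane [ 15.7 135.4] jaw yaw-th -0.0023 xaxis [-0.0014 -0.0023 -1.    ] F [-0.3   0.34 -0.7 ] open 0.583 q [-0.259 -0.196  2.08  -0.003  1.259 -1.559]
[ 0.0081 -0.1232 -0.0686]
```

>>> {"api": "play_rows", "payload": {"targets": [{"delta_pos": [0.003, -0.03, 0], "delta_rot": [0, 0, 0.001], "claw": 50}, {"delta_pos": [0.006, -0.06, 0], "delta_rot": [0, 0, 0.001], "claw": 50}, {"delta_pos": [0.008, -0.09, 0], "delta_rot": [0, 0, 0.001], "claw": 50}, {"delta_pos": [0.008, -0.113, -0.01], "delta_rot": [0, 0, 0.001], "claw": 50}, {"delta_pos": [0.008, -0.123, -0.03], "delta_rot": [0, 0, 0.001], "claw": 50}, {"delta_pos": [0.008, -0.123, -0.06], "delta_rot": [0, 0, 0.001], "claw": 50}, {"delta_pos": [0.008, -0.123, -0.09], "delta_rot": [0, 0, 0.001], "claw": 50}, {"delta_pos": [0.008, -0.123, -0.115], "delta_rot": [0, 0, 0.001], "claw": 50}, {"delta_pos": [0.008, -0.123, -0.14], "delta_rot": [0, 0, 0.001], "claw": 50}, {"delta_pos": [0.008, -0.123, -0.155], "delta_rot": [0, 0, 0.001], "claw": 50}, {"delta_pos": [0.008, -0.123, -0.165], "delta_rot": [0, 0, 0.001], "claw": 50}, {"delta_pos": [0.008, -0.123, -0.168], "delta_rot": [0, 0, 0.001], "claw": 50}, {"delta_pos": [0.008, -0.123, -0.168], "delta_rot": [0, 0, 0.001], "claw": 50}]}}

```text
time: 2.85
eef_pos: [0.4702, -0.1415, 0.0501]
tcp_rot: [0.093, 0.702, -0.095, 0.7]
contact_force: [0.5, -0.8, 0.0]
opening: 0.585
```

```bash
python3 - <<'E'
from h import *
s,h=st(); 
i=ctrl.read_camera("top"); cv2.imwrite("pics/t1.png",i); j=ctrl.read_camera("scene"); cv2.imwrite("pics/s1.png",j)
a=cv2.resize(i[180:340,400:560],None,fx=2.5,fy=2.5,interpolation=cv2.INTER_CUBIC); b=cv2.resize(j[60:220,180:340],None,fx=2.5,fy=2.5,interpolation=cv2.INTER_CUBIC)
cv2.imwrite("pics/c1.png",cv2.convertScaleAbs(np.hstack([a,b]),alpha=1.4))
E
```

```text
t 2.85 tcp [ 0.4702 -0.1415  0.0501] lane [-100.3   95.5] jaw yaw-th 0.0013 xaxis [-0.0026 -0.0016 -1.    ] F [ 0.47 -0.83  0.04] open 0.585 q [-0.498  0.1    2.138 -0.003  0.905 -1.8  ]
```

View pics/c1.png

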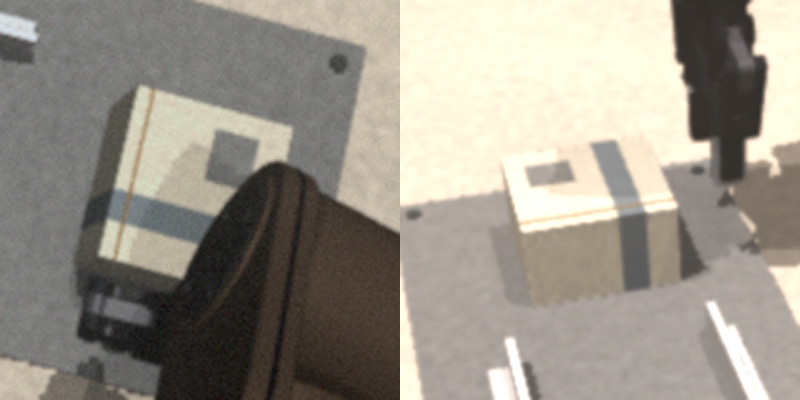

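The crop shows both fingers (left panel, around (115,310)) beside the carton's robot-side face, with a clear gap. I'll approach and push gently, tracking the carton's far top edge, which stays visible.

>>> {"api": "play_rows", "payload": {"targets": [{"delta_pos": [0.003, -0.001, 0], "delta_rot": [0, 0, 0], "claw": 50}, {"delta_pos": [0.007, -0.002, 0], "delta_rot": [0, 0, 0], "claw": 50}, {"delta_pos": [0.011, -0.003, 0], "delta_rot": [0, 0, 0], "claw": 50}, {"delta_pos": [0.015, -0.0041, 0], "delta_rot": [0, 0, 0], "claw": 50}, {"delta_pos": [0.018, -0.005, 0], "delta_rot": [0, 0, 0], "claw": 50}, {"delta_pos": [0.02, -0.0055, 0], "delta_rot": [0, 0, 0], "claw": 50}, {"delta_pos": [0.0215, -0.0059, 0], "delta_rot": [0, 0, 0], "claw": 50}, {"delta_pos": [0.023, -0.0063, 0], "delta_rot": [0, 0, 0], "claw": 50}, {"delta_pos": [0.0245, -0.0067, 0], "delta_rot": [0, 0, 0], "claw": 50}, {"delta_pos": [0.026, -0.0071, 0], "delta_rot": [0, 0, 0], "claw": 50}, {"delta_pos": [0.0275, -0.0075, 0], "delta_rot": [0, 0, 0], "claw": 50}, {"delta_pos": [0.0275, -0.0075, 0], "delta_rot": [0, 0, 0], "claw": 50}, {"delta_pos": [0.0275, -0.0075, 0], "delta_rot": [0, 0, 0], "claw": 50}]}}

```text
time: 4.03
eef_pos: [0.4989, -0.1498, 0.0517]
tcp_rot: [0.093, 0.701, -0.095, 0.701]
contact_force: [-0.1, 0.1, -0.1]
opening: 0.584
```

```bash
cat >> h.py <<'E'
def far(img,a0,l0,z=.064):
    """carton's far (right, -y) top edge and front top edge in lane mm, seeded by carton centre guess"""
    g=img.astype(np.float32)[...,2]; o={}
    for k,(p,q),kw in(("far",((a0-.045,l0-.05),(a0+.045,l0-.05)),dict(lo=.12,hi=.88)),("front",((a0+.045,l0-.05),(a0+.045,l0+.05)),dict(lo=.1,hi=.85))):
        P=proj("top",[np.r_[world(*p),z],np.r_[world(*q),z]]); L=edge(g,P[0],P[1],7,**kw)
        d=(P[1]-P[0])/np.linalg.norm(P[1]-P[0]); pts=[]
        for c in P:  # foot of the seed ends on the fitted line
            pts.append(c-L[:2]*(L[:2]@c+L[2])/(L[:2]@L[:2]))
        W=[lane(w) for w in ray("top",pts,z)]; m=(W[0]+W[1])/2; e=W[1]-W[0]
        o[k]=(round(1e3*(m[1]if k=="far" else m[0]),1), round(float(np.arctan2(e[1],e[0]) if k=="far" else np.arctan2(-e[0],e[1])),4))
    return o
E
python3 - <<'E'
from h import *
st()
for f in("top0","t1"): print(f,far(cv2.imread(f"pics/{f}.png"),-.101,.0084))
i=ctrl.read_camera("top"); cv2.imwrite("pics/t2.png",i); print(far(i,-.101,.006))
E
```

```text
t 4.03 tcp [ 0.4989 -0.1498  0.0517] lane [-100.7   65.6] jaw yaw-th 0.0012 xaxis [ 4.0e-04 -3.3e-03 -1.0e+00] F [-0.09  0.12 -0.05] open 0.584 q [-0.485  0.158  2.069 -0.003  0.913 -1.787]
top0 {'far': (np.float64(-41.5), -0.0068), 'front': (np.float64(-56.1), -0.0053)}
t1 {'far': (np.float64(-41.5), -0.0064), 'front': (np.float64(-56.0), -0.0012)}
{'far': (np.float64(-41.6), 0.0046), 'front': (np.float64(-56.1), -0.008)}
```

>>> {"api": "play_rows", "payload": {"targets": [{"delta_pos": [0.0014, -0.0004, 0], "delta_rot": [0, 0, 0], "claw": 50}, {"delta_pos": [0.0027, -0.0007, 0], "delta_rot": [0, 0, 0], "claw": 50}, {"delta_pos": [0.0041, -0.0011, 0], "delta_rot": [0, 0, 0], "claw": 50}, {"delta_pos": [0.0054, -0.0015, 0], "delta_rot": [0, 0, 0], "claw": 50}, {"delta_pos": [0.0054, -0.0015, 0], "delta_rot": [0, 0, 0], "claw": 50}]}}

```text
time: 4.5
eef_pos: [0.5046, -0.1514, 0.0518]
tcp_rot: [0.093, 0.7, -0.095, 0.701]
contact_force: [-0.0, 0.5, 0.1]
opening: 0.587
```

```bash
python3 - <<'E'
from h import *
st()
i=ctrl.read_camera("top"); cv2.imwrite("pics/t3.png",i); print(far(i,-.101,.004))
E
```

```text
t 4.5 tcp [ 0.5046 -0.1514  0.0518] lane [-100.8   59.7] jaw yaw-th 0.0012 xaxis [ 7.0e-04 -3.4e-03 -1.0e+00] F [-0.03  0.54  0.13] open 0.587 q [-0.483  0.17   2.055 -0.003  0.914 -1.785]
{'far': (np.float64(-41.5), -0.0057), 'front': (np.float64(-56.0), -0.003)}
```

```bash
python3 - <<'E'
from h import *
i=cv2.imread("pics/t3.png"); j=ctrl.read_camera("scene"); cv2.imwrite("pics/s3.png",j)
p=ctrl.get_state()["eef_pos"]
for n,im in(("top",i),("scene",j)): print(n,proj(n,[p,p-[0,0,.025],p+[0,0,.05]]).round(1).tolist())
a=cv2.resize(i[200:340,400:540],(560,560),interpolation=cv2.INTER_CUBIC)[:,:400]; b=cv2.resize(j[80:220,200:340],(560,560),interpolation=cv2.INTER_CUBIC)[:,:400]
cv2.imwrite("pics/c3.png",cv2.convertScaleAbs(np.hstack([a,b]),alpha=1.7))
E
```

```text
top [[467.5, 292.6], [462.2, 293.9], [479.1, 289.9]]
scene [[286.0, 133.4], [286.5, 146.0], [284.8, 106.5]]
```

View pics/c3.png

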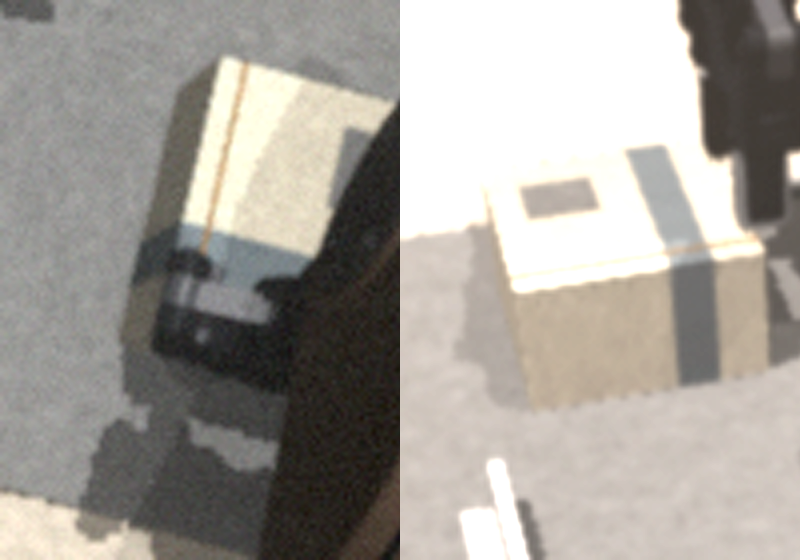

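```bash
python3 - <<'E'
from h import *
for z in(.02,.03,.04,.05,.06):
  for n,o in(("scene",(200,80)),("top",(400,200))):
    P=[np.r_[world(-.1008+a,.0597+l),z] for a in(.025,.0395) for l in(-.011,.011)]
    q=(proj(n,P)-o)*4+([400,0] if n=="scene" else [0,0]); print(z,n,q.round().astype(int).tolist())
E
```

```text
0.02 scene [[735, 314], [786, 306], [744, 334], [795, 325]]
0.02 top [[183, 328], [170, 387], [145, 318], [131, 376]]
0.03 scene [[734, 295], [785, 286], [743, 314], [794, 306]]
0.03 top [[191, 326], [177, 385], [152, 315], [138, 374]]
0.04 scene [[733, 274], [785, 266], [742, 294], [794, 285]]
0.04 top [[198, 323], [185, 383], [159, 312], [145, 372]]
0.05 scene [[732, 254], [784, 245], [741, 273], [794, 265]]
0.05 top [[206, 321], [192, 381], [166, 310], [152, 370]]
0.06 scene [[731, 233], [784, 225], [740, 253], [793, 244]]
0.06 top [[214, 318], [200, 380], [173, 307], [159, 368]]
```

```bash
python3 - <<'E'
from h import *
j=cv2.imread("pics/s3.png"); k=cv2.imread("pics/s1.png")
a=cv2.resize(j[75:175,255:325],(420,600),interpolation=cv2.INTER_CUBIC)
b=cv2.resize(k[75:175,260:320],(360,600),interpolation=cv2.INTER_CUBIC)
cv2.imwrite("pics/c3b.png",np.hstack([a,b]))
E
```

```text
(no output)
```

View pics/c3b.png

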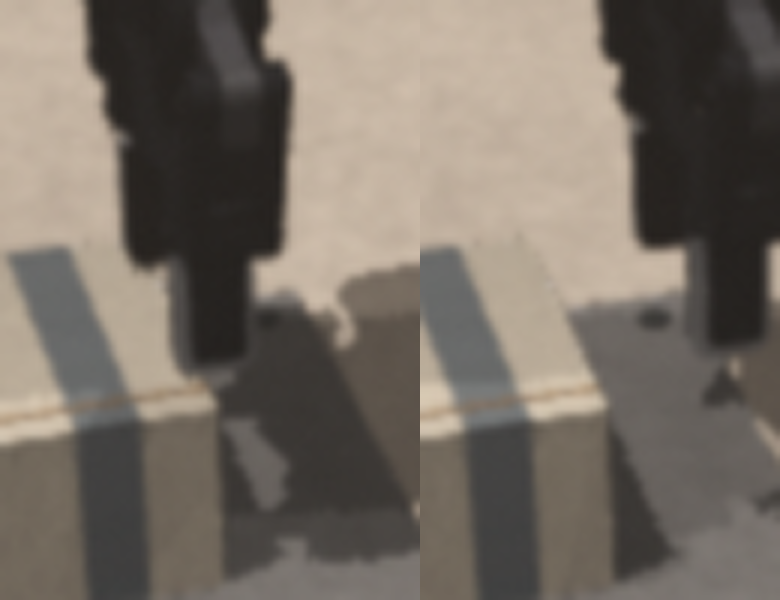

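```bash
python3 - <<'E'
from h import *
print("corner pred",proj("scene",[np.r_[world(-.056,.0584),.064],np.r_[world(-.056,-.0416),.064]]).round(1),"seen 290.5,141.7")
for z in(.02,.03,.04,.05,.06,.07,.09):
    P=[np.r_[world(-.1003+a,.0955+l),z] for a in(.025,.0395) for l in(-.011,.011)]
    print(z,"scene",proj("scene",P).round().tolist(),"top",proj("top",P).round().tolist())
j=cv2.imread("pics/s1.png"); i=cv2.imread("pics/t1.png")
a=cv2.resize(i[270:340,420:490],(400,400),interpolation=cv2.INTER_CUBIC); b=cv2.resize(j[80:150,285:355],(400,400),interpolation=cv2.INTER_CUBIC)
cv2.imwrite("pics/c1b.png",cv2.convertScaleAbs(np.hstack([a,b]),alpha=2.))
E
```

```text
corner pred [[291.6 141.9]
 [229.  152. ]] seen 290.5,141.7
0.02 scene [[304.0, 155.0], [317.0, 153.0], [307.0, 160.0], [319.0, 158.0]] top [[440.0, 306.0], [437.0, 321.0], [430.0, 303.0], [427.0, 318.0]]
0.03 scene [[304.0, 150.0], [317.0, 148.0], [307.0, 155.0], [319.0, 153.0]] top [[442.0, 306.0], [438.0, 321.0], [432.0, 303.0], [428.0, 318.0]]
0.04 scene [[304.0, 145.0], [317.0, 143.0], [307.0, 150.0], [320.0, 148.0]] top [[444.0, 305.0], [440.0, 321.0], [434.0, 303.0], [430.0, 318.0]]
0.05 scene [[304.0, 140.0], [317.0, 138.0], [307.0, 145.0], [320.0, 143.0]] top [[446.0, 305.0], [442.0, 320.0], [435.0, 302.0], [432.0, 318.0]]
0.06 scene [[304.0, 135.0], [317.0, 133.0], [307.0, 140.0], [320.0, 138.0]] top [[447.0, 305.0], [444.0, 320.0], [437.0, 302.0], [434.0, 317.0]]
0.07 scene [[304.0, 130.0], [317.0, 128.0], [307.0, 134.0], [320.0, 132.0]] top [[449.0, 304.0], [446.0, 320.0], [439.0, 301.0], [435.0, 317.0]]
0.09 scene [[304.0, 119.0], [317.0, 117.0], [306.0, 124.0], [320.0, 121.0]] top [[454.0, 303.0], [450.0, 320.0], [443.0, 300.0], [439.0, 317.0]]
```

View pics/c1b.png

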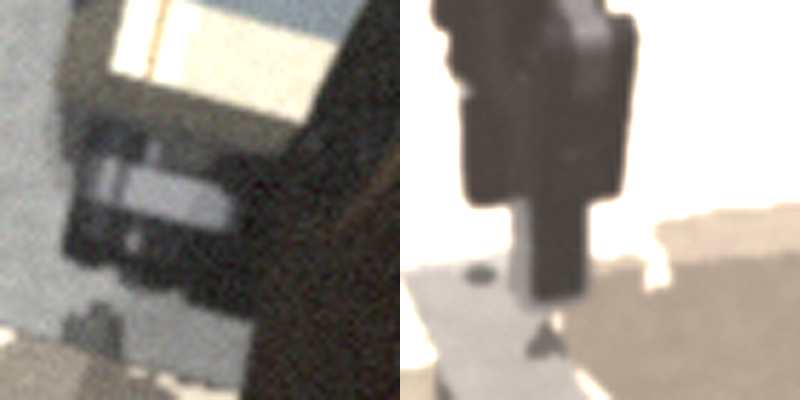

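The scene crops show the fingertip bottom at about scene px (311,132), then (292,137). That puts it roughly 66 mm above the counter while the reported TCP is at 51 mm. So the tips were just above the carton top and have not touched it. I'll back off, lower, and re-measure the tip height.

>>> {"api": "play_rows", "payload": {"targets": [{"delta_pos": [0, 0, 0.004], "delta_rot": [0, 0, 0], "claw": 50}, {"delta_pos": [-0.003, 0.001, 0.006], "delta_rot": [0, 0, 0], "claw": 50}, {"delta_pos": [-0.009, 0.0025, 0.006], "delta_rot": [0, 0, 0], "claw": 50}, {"delta_pos": [-0.017, 0.0047, 0.006], "delta_rot": [0, 0, 0], "claw": 50}, {"delta_pos": [-0.025, 0.0069, 0.006], "delta_rot": [0, 0, 0], "claw": 50}, {"delta_pos": [-0.031, 0.0085, 0.003], "delta_rot": [0, 0, 0], "claw": 50}, {"delta_pos": [-0.034, 0.0093, -0.003], "delta_rot": [0, 0, 0], "claw": 50}, {"delta_pos": [-0.034, 0.0093, -0.01], "delta_rot": [0, 0, 0], "claw": 50}, {"delta_pos": [-0.034, 0.0093, -0.016], "delta_rot": [0, 0, 0], "claw": 50}, {"delta_pos": [-0.034, 0.0093, -0.02], "delta_rot": [0, 0, 0], "claw": 50}, {"delta_pos": [-0.034, 0.0093, -0.02], "delta_rot": [0, 0, 0], "claw": 50}, {"delta_pos": [-0.034, 0.0093, -0.02], "delta_rot": [0, 0, 0], "claw": 50}]}}

```text
time: 5.6
eef_pos: [0.4703, -0.1419, 0.0312]
tcp_rot: [0.093, 0.701, -0.095, 0.701]
contact_force: [-0.7, -0.4, 1.0]
opening: 0.582
```

```bash
python3 - <<'E'
from h import *
s,h=st(); l=lane(s["eef_pos"])
i=ctrl.read_camera("top"); cv2.imwrite("pics/t4.png",i); j=ctrl.read_camera("scene"); cv2.imwrite("pics/s4.png",j); print(far(i,-.101,.0084))
for nm,ll in(("s1",(-.1003,.0955)),("s4",l)):
    im=cv2.GaussianBlur(cv2.imread(f"pics/{nm}.png"),(3,3),0).max(2)
    c=proj("scene",[np.r_[world(ll[0]+.032,ll[1]),.04]])[0]; col=int(round(c[0])); print(nm,c,"col",col); print(dict(zip(range(115,165),im[115:165,col-2:col+3].mean(1).round().astype(int).tolist())))
    for z in(.03,.04,.05,.06,.07): print(z,proj("scene",[np.r_[world(ll[0]+.0395,ll[1]),z]]).round(1).tolist(),end=" ")
E
```

```text
t 5.6 tcp [ 0.4703 -0.1419  0.0312] lane [-100.7   95.4] jaw yaw-th 0.0012 xaxis [-5.0e-04 -2.7e-03 -1.0e+00] F [-0.73 -0.44  0.99] open 0.582 q [-0.499  0.134  2.145 -0.003  0.862 -1.8  ]
{'far': (np.float64(-41.5), -0.0049), 'front': (np.float64(-56.0), -0.0074)}
s1 [311.83029213 146.57401501] col 312
{115: 37, 116: 37, 117: 38, 118: 38, 119: 38, 120: 38, 121: 38, 122: 38, 123: 38, 124: 38, 125: 38, 126: 38, 127: 38, 128: 38, 129: 38, 130: 39, 131: 45, 132: 58, 133: 75, 134: 92, 135: 103, 136: 103, 137: 94, 138: 81, 139: 73, 140: 71, 141: 76, 142: 87, 143: 98, 144: 103, 145: 104, 146: 103, 147: 102, 148: 103, 149: 104, 150: 104, 151: 104, 152: 103, 153: 102, 154: 101, 155: 101, 156: 102, 157: 105, 158: 109, 159: 113, 160: 114, 161: 115, 162: 117, 163: 119, 164: 121}
0.03 [[313.1, 154.1]] 0.04 [[313.1, 149.1]] 0.05 [[313.1, 144.0]] 0.06 [[313.1, 138.7]] 0.07 [[313.1, 133.4]] s4 [311.67115604 146.44649083] col 312
{115: 37, 116: 37, 117: 38, 118: 38, 119: 37, 120: 37, 121: 36, 122: 36, 123: 37, 124: 37, 125: 36, 126: 36, 127: 36, 128: 36, 129: 36, 130: 36, 131: 36, 132: 36, 133: 36, 134: 36, 135: 36, 136: 37, 137: 37, 138: 37, 139: 37, 140: 38, 141: 42, 142: 53, 143: 68, 144: 82, 145: 92, 146: 96, 147: 98, 148: 101, 149: 103, 150: 103, 151: 103, 152: 102, 153: 101, 154: 101, 155: 101, 156: 101, 157: 101, 158: 100, 159: 98, 160: 97, 161: 100, 162: 108, 163: 115, 164: 120}
0.03 [[312.9, 154.0]] 0.04 [[313.0, 148.9]] 0.05 [[313.0, 143.8]] 0.06 [[313.0, 138.6]] 0.07 [[313.0, 133.3]]
```

>>> {"api": "play_rows", "payload": {"targets": [{"delta_pos": [0, 0, -0.004], "delta_rot": [0, 0, 0], "claw": 50}, {"delta_pos": [0.002, -0.0005, -0.008], "delta_rot": [0, 0, 0], "claw": 50}, {"delta_pos": [0.006, -0.0016, -0.01], "delta_rot": [0, 0, 0], "claw": 50}, {"delta_pos": [0.01, -0.0027, -0.01], "delta_rot": [0, 0, 0], "claw": 50}, {"delta_pos": [0.014, -0.0038, -0.01], "delta_rot": [0, 0, 0], "claw": 50}, {"delta_pos": [0.018, -0.0049, -0.01], "delta_rot": [0, 0, 0], "claw": 50}, {"delta_pos": [0.021, -0.0058, -0.01], "delta_rot": [0, 0, 0], "claw": 50}, {"delta_pos": [0.023, -0.0063, -0.01], "delta_rot": [0, 0, 0], "claw": 50}, {"delta_pos": [0.0245, -0.0067, -0.01], "delta_rot": [0, 0, 0], "claw": 50}, {"delta_pos": [0.026, -0.0071, -0.01], "delta_rot": [0, 0, 0], "claw": 50}, {"delta_pos": [0.0275, -0.0075, -0.01], "delta_rot": [0, 0, 0], "claw": 50}, {"delta_pos": [0.029, -0.008, -0.01], "delta_rot": [0, 0, 0], "claw": 50}, {"delta_pos": [0.029, -0.008, -0.01], "delta_rot": [0, 0, 0], "claw": 50}]}}

```text
time: 6.78
eef_pos: [0.4997, -0.1501, 0.0217]
tcp_rot: [0.093, 0.701, -0.095, 0.701]
contact_force: [-0.5, -0.5, 0.0]
opening: 0.591
```

```bash
python3 - <<'E'
from h import *
st()
i=ctrl.read_camera("top"); cv2.imwrite("pics/t5.png",i); print(far(i,-.101,.005))
E
```

```text
t 6.78 tcp [ 0.4997 -0.1501  0.0217] lane [-100.8   64.8] jaw yaw-th 0.0013 xaxis [ 4.0e-04 -3.2e-03 -1.0e+00] F [-0.55 -0.46  0.04] open 0.591 q [-0.485  0.212  2.075 -0.003  0.853 -1.787]
{'far': (np.float64(-44.7), 0.0022), 'front': (np.float64(-55.8), -0.0026)}
```

>>> {"api": "play_rows", "payload": {"targets": [{"delta_pos": [0.0013, -0.0004, 0], "delta_rot": [0, 0, 0], "claw": 50}, {"delta_pos": [0.0026, -0.0007, 0], "delta_rot": [0, 0, 0], "claw": 50}, {"delta_pos": [0.0039, -0.0011, 0], "delta_rot": [0, 0, 0], "claw": 50}, {"delta_pos": [0.005, -0.0014, 0], "delta_rot": [0, 0, 0], "claw": 50}, {"delta_pos": [0.005, -0.0014, 0], "delta_rot": [0, 0, 0], "claw": 50}, {"delta_pos": [0.005, -0.0014, 0], "delta_rot": [0, 0, 0], "claw": 50}]}}

```text
time: 7.33
eef_pos: [0.505, -0.1516, 0.0217]
tcp_rot: [0.093, 0.7, -0.095, 0.701]
contact_force: [0.2, 0.4, -0.5]
opening: 0.585
```

```bash
python3 - <<'E'
from h import *
st()
i=ctrl.read_camera("top"); cv2.imwrite("pics/t6.png",i); print(far(i,-.101,.0))
E
```

```text
t 7.33 tcp [ 0.505  -0.1516  0.0217] lane [-100.9   59.4] jaw yaw-th 0.0013 xaxis [ 0.0011 -0.0035 -1.    ] F [ 0.23  0.42 -0.49] open 0.585 q [-0.483  0.222  2.062 -0.003  0.855 -1.785]
{'far': (np.float64(-50.2), 0.0089), 'front': (np.float64(-55.9), 0.0043)}
```

>>> {"api": "play_rows", "payload": {"targets": [{"delta_pos": [-0.004, 0.0011, 0], "delta_rot": [0, 0, 0], "claw": 50}, {"delta_pos": [-0.012, 0.0033, 0], "delta_rot": [0, 0, 0], "claw": 50}, {"delta_pos": [-0.022, 0.006, 0], "delta_rot": [0, 0, 0], "claw": 50}, {"delta_pos": [-0.03, 0.008, 0.005], "delta_rot": [0, 0, 0], "claw": 50}, {"delta_pos": [-0.034, 0.009, 0.02], "delta_rot": [0, 0, 0], "claw": 50}, {"delta_pos": [-0.034, 0.009, 0.045], "delta_rot": [0, 0, 0], "claw": 50}, {"delta_pos": [-0.034, 0.005, 0.07], "delta_rot": [0, 0, -0.03], "claw": 50}, {"delta_pos": [-0.034, 0, 0.09], "delta_rot": [0, 0, -0.065], "claw": 50}, {"delta_pos": [-0.034, -0.01, 0.095], "delta_rot": [0, 0, -0.1], "claw": 50}, {"delta_pos": [-0.034, -0.025, 0.095], "delta_rot": [0, 0, -0.138], "claw": 50}, {"delta_pos": [-0.03, -0.04, 0.095], "delta_rot": [0, 0, -0.176], "claw": 50}, {"delta_pos": [-0.022, -0.055, 0.095], "delta_rot": [0, 0, -0.214], "claw": 50}, {"delta_pos": [-0.012, -0.07, 0.095], "delta_rot": [0, 0, -0.252], "claw": 50}, {"delta_pos": [-0.002, -0.082, 0.095], "delta_rot": [0, 0, -0.29], "claw": 50}, {"delta_pos": [0.008, -0.09, 0.095], "delta_rot": [0, 0, -0.328], "claw": 50}, {"delta_pos": [0.016, -0.095, 0.095], "delta_rot": [0, 0, -0.366], "claw": 50}, {"delta_pos": [0.024, -0.0968, 0.095], "delta_rot": [0, 0, -0.404], "claw": 50}, {"delta_pos": [0.03, -0.0968, 0.095], "delta_rot": [0, 0, -0.442], "claw": 50}, {"delta_pos": [0.035, -0.0968, 0.095], "delta_rot": [0, 0, -0.48], "claw": 50}, {"delta_pos": [0.035, -0.0968, 0.095], "delta_rot": [0, 0, -0.5], "claw": 50}]}}

```text
time: 9.05
eef_pos: [0.5397, -0.2481, 0.1166]
tcp_rot: [-0.562, -0.428, 0.564, -0.427]
contact_force: [-0.5, -0.3, -0.0]
opening: 0.585
```

```bash
python3 - <<'E'
from h import *
s,h=st(); w=np.r_[world(-.185,0),.022]; print("to go",(w-s["eef_pos"]).round(4))
i=ctrl.read_camera("top"); cv2.imwrite("pics/t7.png",i); cv2.imwrite("pics/s7.png",ctrl.read_camera("scene")); print(far(i,-.101,.0))
E
```

```text
t 9.05 tcp [ 0.5397 -0.2481  0.1166] lane [-184.8    0.3] jaw yaw-th -1.5746 xaxis [-0.0035 -0.001  -1.    ] F [-0.45 -0.33 -0.05] open 0.585 q [-0.6    0.217  1.86  -0.003  1.066 -0.327]
to go [ 0.0002 -0.0003 -0.0946]
{'far': (np.float64(-50.2), 0.0068), 'front': (np.float64(-55.9), -0.0015)}
```

View pics/t7.png

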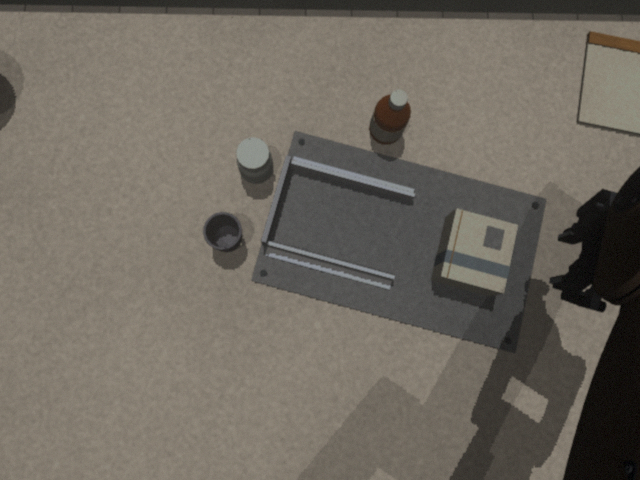

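```bash
python3 - <<'E'
from h import *
i=cv2.imread("pics/t7.png").astype(np.float32)[...,2]
P=proj("top",[np.r_[world(-.101+a,b),.064] for a,b in((.045,-.05),(-.045,-.05),(-.045,.05),(.045,.05))])
K=[lane(w)*1e3 for w in ray("top",quadfit(i,P,5),.064)]; K=np.array(K); print(K.round(1).tolist(),K.mean(0).round(2))
print("yaw",[round(float(np.arctan2(*(K[a]-K[b])[::-1])),4) for a,b in((0,1),(3,2))],[round(float(np.arctan2(-(K[a]-K[b])[0],(K[a]-K[b])[1])),4) for a,b in((3,0),(2,1))])
print([(lane(w)*1e3).round() for w in ray("top",[(565,238),(560,285)],.13)])
E
```

```text
[[-55.9, -50.0], [-145.7, -50.4], [-145.7, 49.4], [-56.0, 49.6]] [-100.84   -0.34]
yaw [0.0052, 0.0015] [0.0008, 0.0004]
[array([-185.,  -29.]), array([-190.,   31.])]
```

The top view shows the hand behind the carton, fingertips near (565,238) and (560,285). The carton is centred (-0.3 mm lateral, yaw about 0.002) at 56 mm short of the rails. Next I descend and approach.

>>> {"api": "play_rows", "payload": {"targets": [{"delta_pos": [0, 0, -0.015], "delta_rot": [0, 0, 0.001], "claw": 50}, {"delta_pos": [0, 0, -0.04], "delta_rot": [0, 0, 0.001], "claw": 50}, {"delta_pos": [0, 0, -0.065], "delta_rot": [0, 0, 0.001], "claw": 50}, {"delta_pos": [0, 0, -0.083], "delta_rot": [0, 0, 0.001], "claw": 50}, {"delta_pos": [0, 0, -0.093], "delta_rot": [0, 0, 0.001], "claw": 50}, {"delta_pos": [0, 0, -0.095], "delta_rot": [0, 0, 0.001], "claw": 50}, {"delta_pos": [0.001, 0.0034, -0.095], "delta_rot": [0, 0, 0.001], "claw": 50}, {"delta_pos": [0.0025, 0.0088, -0.095], "delta_rot": [0, 0, 0.001], "claw": 50}, {"delta_pos": [0.004, 0.0142, -0.095], "delta_rot": [0, 0, 0.001], "claw": 50}, {"delta_pos": [0.0053, 0.0188, -0.095], "delta_rot": [0, 0, 0.001], "claw": 50}, {"delta_pos": [0.0063, 0.0222, -0.095], "delta_rot": [0, 0, 0.001], "claw": 50}, {"delta_pos": [0.0068, 0.0241, -0.095], "delta_rot": [0, 0, 0.001], "claw": 50}, {"delta_pos": [0.0068, 0.0241, -0.095], "delta_rot": [0, 0, 0.001], "claw": 50}]}}

```text
time: 10.23
eef_pos: [0.5463, -0.2233, 0.0219]
tcp_rot: [-0.56, -0.431, 0.562, -0.43]
contact_force: [-0.0, -0.3, -0.5]
opening: 0.59
```

```bash
python3 - <<'E'
from h import *
s,h=st(); i=ctrl.read_camera("top"); cv2.imwrite("pics/t8.png",i); print(far(i,-.101,.0)); 
for d in(.03,.045,.06): print(d,(np.r_[world(lane(s["eef_pos"])[0]+d,0),.022]-s["eef_pos"]).round(4))
E
```

```text
t 10.23 tcp [ 0.5463 -0.2233  0.0219] lane [-159.1    0.5] jaw yaw-th -1.5651 xaxis [-0.0037 -0.0011 -1.    ] F [-0.02 -0.28 -0.48] open 0.59 q [-0.559  0.344  1.905 -0.004  0.895 -0.294]
{'far': (np.float64(-50.3), -0.0005), 'front': (np.float64(-55.9), -0.0042)}
0.03 [0.0084 0.0288 0.0001]
0.045 [0.0124 0.0433 0.0001]
0.06 [0.0164 0.0577 0.0001]
```

>>> {"api": "play_rows", "payload": {"targets": [{"delta_pos": [0.0005, 0.0015, 0], "delta_rot": [0, 0, -0.001], "claw": 50}, {"delta_pos": [0.0009, 0.003, 0], "delta_rot": [0, 0, -0.0018], "claw": 50}, {"delta_pos": [0.0014, 0.0045, 0], "delta_rot": [0, 0, -0.0018], "claw": 50}, {"delta_pos": [0.002, 0.0065, 0], "delta_rot": [0, 0, -0.0018], "claw": 50}, {"delta_pos": [0.0028, 0.0094, 0], "delta_rot": [0, 0, -0.0018], "claw": 50}, {"delta_pos": [0.0036, 0.0123, 0], "delta_rot": [0, 0, -0.0018], "claw": 50}, {"delta_pos": [0.0044, 0.0152, 0], "delta_rot": [0, 0, -0.0018], "claw": 50}, {"delta_pos": [0.0052, 0.0181, 0], "delta_rot": [0, 0, -0.0018], "claw": 50}, {"delta_pos": [0.006, 0.021, 0], "delta_rot": [0, 0, -0.0018], "claw": 50}, {"delta_pos": [0.0068, 0.0239, 0], "delta_rot": [0, 0, -0.0018], "claw": 50}, {"delta_pos": [0.0076, 0.0268, 0], "delta_rot": [0, 0, -0.0018], "claw": 50}, {"delta_pos": [0.0084, 0.0297, 0], "delta_rot": [0, 0, -0.0018], "claw": 50}, {"delta_pos": [0.0092, 0.0326, 0], "delta_rot": [0, 0, -0.0018], "claw": 50}, {"delta_pos": [0.01, 0.0355, 0], "delta_rot": [0, 0, -0.0018], "claw": 50}, {"delta_pos": [0.0108, 0.0384, 0], "delta_rot": [0, 0, -0.0018], "claw": 50}, {"delta_pos": [0.0117, 0.0413, 0], "delta_rot": [0, 0, -0.0018], "claw": 50}, {"delta_pos": [0.0124, 0.0433, 0], "delta_rot": [0, 0, -0.0018], "claw": 50}, {"delta_pos": [0.0124, 0.0433, 0], "delta_rot": [0, 0, -0.0018], "claw": 50}]}}

```text
time: 11.78
eef_pos: [0.5586, -0.1795, 0.0216]
tcp_rot: [-0.561, -0.43, 0.564, -0.428]
contact_force: [-0.5, 0.4, -0.4]
opening: 0.586
```

```bash
cat >> h.py <<'E'
def carton(img,a0,l0):
    i=img.astype(np.float32)[...,2]
    P=proj("top",[np.r_[world(a0+a,l0+b),.064] for a,b in((.045,-.05),(-.045,-.05),(-.045,.05),(.045,.05))])
    K=np.array([lane(w)*1e3 for w in ray("top",quadfit(i,P,6),.064)]); print("carton",K.round(1).tolist(),K.mean(0).round(1)); print("yaws",[round(float(np.arctan2(*(K[a]-K[b])[::-1])),4) for a,b in((0,1),(3,2))],[round(float(np.arctan2(-(K[a]-K[b])[0],(K[a]-K[b])[1])),4) for a,b in((3,0),(2,1))])
E
python3 - <<'E'
from h import *
s,h=st(); i=ctrl.read_camera("top"); cv2.imwrite("pics/t9.png",i); a=lane(s["eef_pos"])[0]; print(far(i,a+.0545,.0)); carton(i,a+.0545,0)
print((np.r_[world(a+.05,0),.022]-s["eef_pos"]).round(4))
E
```

```text
t 11.78 tcp [ 0.5586 -0.1795  0.0216] lane [-113.6    0.2] jaw yaw-th -1.5709 xaxis [-4.1e-03 -3.0e-04 -1.0e+00] F [-0.5   0.39 -0.37] open 0.586 q [-0.483  0.338  1.913 -0.003  0.894 -0.213]
{'far': (np.float64(-50.6), -0.0057), 'front': (np.float64(-12.3), -0.0032)}
carton [[-12.2, -50.7], [-102.3, -50.6], [-102.1, 49.2], [-12.2, 49.1]] [-57.2  -0.7]
yaws [-0.0013, -0.0006] [0.0, -0.0022]
[0.0134 0.0482 0.0004]
```

>>> {"api": "play_rows", "payload": {"targets": [{"delta_pos": [0.0004, 0.0015, 0], "delta_rot": [0, 0, 0], "claw": 50}, {"delta_pos": [0.001, 0.0035, 0], "delta_rot": [0, 0, 0], "claw": 50}, {"delta_pos": [0.0018, 0.0065, 0], "delta_rot": [0, 0, 0], "claw": 50}, {"delta_pos": [0.0028, 0.01, 0], "delta_rot": [0, 0, 0], "claw": 50}, {"delta_pos": [0.0037, 0.0135, 0], "delta_rot": [0, 0, 0], "claw": 50}, {"delta_pos": [0.0047, 0.017, 0], "delta_rot": [0, 0, 0], "claw": 50}, {"delta_pos": [0.0056, 0.0205, 0], "delta_rot": [0, 0, 0], "claw": 50}, {"delta_pos": [0.0066, 0.024, 0], "delta_rot": [0, 0, 0], "claw": 50}, {"delta_pos": [0.0076, 0.0275, 0], "delta_rot": [0, 0, 0], "claw": 50}, {"delta_pos": [0.0085, 0.031, 0], "delta_rot": [0, 0, 0], "claw": 50}, {"delta_pos": [0.0095, 0.0345, 0], "delta_rot": [0, 0, 0], "claw": 50}, {"delta_pos": [0.0104, 0.038, 0], "delta_rot": [0, 0, 0], "claw": 50}, {"delta_pos": [0.0114, 0.0415, 0], "delta_rot": [0, 0, 0], "claw": 50}, {"delta_pos": [0.0123, 0.045, 0], "delta_rot": [0, 0, 0], "claw": 50}, {"delta_pos": [0.0133, 0.0485, 0], "delta_rot": [0, 0, 0], "claw": 50}, {"delta_pos": [0.0143, 0.052, 0], "delta_rot": [0, 0, 0], "claw": 50}, {"delta_pos": [0.0151, 0.055, 0], "delta_rot": [0, 0, 0], "claw": 50}, {"delta_pos": [0.0158, 0.0575, 0], "delta_rot": [0, 0, 0], "claw": 50}, {"delta_pos": [0.0162, 0.059, 0], "delta_rot": [0, 0, 0], "claw": 50}, {"delta_pos": [0.0162, 0.059, 0], "delta_rot": [0, 0, 0], "claw": 50}]}}

```text
time: 13.5
eef_pos: [0.5748, -0.1201, 0.0215]
tcp_rot: [-0.561, -0.43, 0.563, -0.428]
contact_force: [-0.2, 0.4, -0.0]
opening: 0.584
```

```bash
python3 - <<'E'
from h import *
s,h=st(); i=ctrl.read_camera("top"); cv2.imwrite("pics/t10.png",i); cv2.imwrite("pics/s10.png",ctrl.read_camera("scene")); a=lane(s["eef_pos"])[0]; print(far(i,a+.0565,.0)); carton(i,a+.0565,0)
print((np.r_[world(a+.06,0),.022]-s["eef_pos"]).round(4))
E
```

```text
t 13.5 tcp [ 0.5748 -0.1201  0.0215] lane [-52.1   0.3] jaw yaw-th -1.5708 xaxis [-4.2e-03  2.0e-04 -1.0e+00] F [-0.19  0.38 -0.04] open 0.584 q [-0.378  0.339  1.912 -0.002  0.894 -0.109]
{'far': (np.float64(-55.0), -0.1749), 'front': (np.float64(49.4), -0.0042)}
carton [[49.3, -55.6], [-32.5, -49.6], [-33.5, 49.2], [49.4, 49.1]] [ 8.2 -1.8]
yaws [-0.0735, -0.0013] [-0.0013, 0.0102]
[0.0162 0.0578 0.0005]
```

>>> {"api": "play_rows", "payload": {"targets": [{"delta_pos": [0.0004, 0.0015, 0], "delta_rot": [0, 0, 0], "claw": 50}, {"delta_pos": [0.001, 0.0035, 0], "delta_rot": [0, 0, 0], "claw": 50}, {"delta_pos": [0.0018, 0.0065, 0], "delta_rot": [0, 0, 0], "claw": 50}, {"delta_pos": [0.0028, 0.01, 0], "delta_rot": [0, 0, 0], "claw": 50}, {"delta_pos": [0.0037, 0.0135, 0], "delta_rot": [0, 0, 0], "claw": 50}, {"delta_pos": [0.0047, 0.017, 0], "delta_rot": [0, 0, 0], "claw": 50}, {"delta_pos": [0.0056, 0.0205, 0], "delta_rot": [0, 0, 0], "claw": 50}, {"delta_pos": [0.0066, 0.024, 0], "delta_rot": [0, 0, 0], "claw": 50}, {"delta_pos": [0.0076, 0.0275, 0], "delta_rot": [0, 0, 0], "claw": 50}, {"delta_pos": [0.0085, 0.031, 0], "delta_rot": [0, 0, 0], "claw": 50}, {"delta_pos": [0.0095, 0.0345, 0], "delta_rot": [0, 0, 0], "claw": 50}, {"delta_pos": [0.0104, 0.038, 0], "delta_rot": [0, 0, 0], "claw": 50}, {"delta_pos": [0.0114, 0.0415, 0], "delta_rot": [0, 0, 0], "claw": 50}, {"delta_pos": [0.0123, 0.045, 0], "delta_rot": [0, 0, 0], "claw": 50}, {"delta_pos": [0.0133, 0.0485, 0], "delta_rot": [0, 0, 0], "claw": 50}, {"delta_pos": [0.0143, 0.052, 0], "delta_rot": [0, 0, 0], "claw": 50}, {"delta_pos": [0.0151, 0.055, 0], "delta_rot": [0, 0, 0], "claw": 50}, {"delta_pos": [0.0158, 0.0575, 0], "delta_rot": [0, 0, 0], "claw": 50}, {"delta_pos": [0.0162, 0.059, 0], "delta_rot": [0, 0, 0], "claw": 50}, {"delta_pos": [0.0162, 0.059, 0], "delta_rot": [0, 0, 0], "claw": 50}]}}

```text
time: 15.27
eef_pos: [0.5911, -0.0609, 0.0215]
tcp_rot: [-0.561, -0.43, 0.563, -0.428]
contact_force: [-0.1, -0.0, 0.5]
opening: 0.587
```

```bash
python3 - <<'E'
from h import *
s,h=st(); i=ctrl.read_camera("top"); cv2.imwrite("pics/t11.png",i); j=ctrl.read_camera("scene");cv2.imwrite("pics/s11.png",j); a=lane(s["eef_pos"])[0]; print(far(i,a+.0565,.0)); carton(i,a+.0565,0)
A=cv2.resize(i[130:300,240:410],(400,400),interpolation=cv2.INTER_CUBIC); B=cv2.resize(j[110:300,190:380],(400,400),interpolation=cv2.INTER_CUBIC)
cv2.imwrite("pics/c11.png",cv2.convertScaleAbs(np.hstack([A,B]),alpha=1.4))
E
```

```text
t 15.27 tcp [ 0.5911 -0.0609  0.0215] lane [9.4 0.3] jaw yaw-th -1.5708 xaxis [-4.e-03  6.e-04 -1.e+00] F [-0.1  -0.04  0.45] open 0.587 q [-2.730e-01  3.520e-01  1.894e+00 -1.000e-03  8.990e-01 -5.000e-03]
{'far': (np.float64(-59.7), -0.0002), 'front': (np.float64(110.2), 0.0065)}
carton [[110.5, -50.1], [17.6, -49.6], [23.4, 49.2], [110.0, 48.8]] [65.4 -0.4]
yaws [-0.0052, -0.0047] [0.0052, -0.0589]
```

View pics/c11.png

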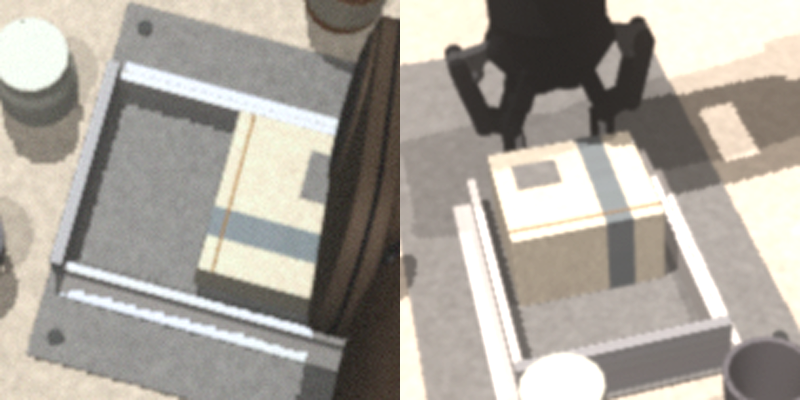

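The crop shows the carton between the rails with clear gaps on both sides; its front is at 110 mm, square and centred. I'll continue.

>>> {"api": "play_rows", "payload": {"targets": [{"delta_pos": [0.0004, 0.0015, 0], "delta_rot": [0, 0, 0], "claw": 50}, {"delta_pos": [0.001, 0.0035, 0], "delta_rot": [0, 0, 0], "claw": 50}, {"delta_pos": [0.0018, 0.0065, 0], "delta_rot": [0, 0, 0], "claw": 50}, {"delta_pos": [0.0028, 0.01, 0], "delta_rot": [0, 0, 0], "claw": 50}, {"delta_pos": [0.0037, 0.0135, 0], "delta_rot": [0, 0, 0], "claw": 50}, {"delta_pos": [0.0047, 0.017, 0], "delta_rot": [0, 0, 0], "claw": 50}, {"delta_pos": [0.0056, 0.0205, 0], "delta_rot": [0, 0, 0], "claw": 50}, {"delta_pos": [0.0066, 0.024, 0], "delta_rot": [0, 0, 0], "claw": 50}, {"delta_pos": [0.0076, 0.0275, 0], "delta_rot": [0, 0, 0], "claw": 50}, {"delta_pos": [0.0085, 0.031, 0], "delta_rot": [0, 0, 0], "claw": 50}, {"delta_pos": [0.0095, 0.0345, 0], "delta_rot": [0, 0, 0], "claw": 50}, {"delta_pos": [0.0104, 0.038, 0], "delta_rot": [0, 0, 0], "claw": 50}, {"delta_pos": [0.0114, 0.0415, 0], "delta_rot": [0, 0, 0], "claw": 50}, {"delta_pos": [0.0123, 0.045, 0], "delta_rot": [0, 0, 0], "claw": 50}, {"delta_pos": [0.0133, 0.0485, 0], "delta_rot": [0, 0, 0], "claw": 50}, {"delta_pos": [0.0143, 0.052, 0], "delta_rot": [0, 0, 0], "claw": 50}, {"delta_pos": [0.0151, 0.055, 0], "delta_rot": [0, 0, 0], "claw": 50}, {"delta_pos": [0.0158, 0.0575, 0], "delta_rot": [0, 0, 0], "claw": 50}, {"delta_pos": [0.0164, 0.06, 0], "delta_rot": [0, 0, 0], "claw": 50}, {"delta_pos": [0.0164, 0.06, 0], "delta_rot": [0, 0, 0], "claw": 50}]}}

```text
time: 17.03
eef_pos: [0.6074, -0.0004, 0.0214]
tcp_rot: [-0.561, -0.43, 0.563, -0.428]
contact_force: [0.6, 0.0, 0.1]
opening: 0.59
```

```bash
python3 - <<'E'
from h import *
s,h=st(); i=ctrl.read_camera("top"); cv2.imwrite("pics/t12.png",i); a=lane(s["eef_pos"])[0]; print(far(i,a+.0565,.0)); carton(i,a+.0565,0)
E
```

```text
t 17.03 tcp [ 6.074e-01 -4.000e-04  2.140e-02] lane [72.   0.6] jaw yaw-th -1.5708 xaxis [-0.0041  0.0012 -1.    ] F [0.56 0.03 0.07] open 0.59 q [-1.680e-01  3.770e-01  1.861e+00  1.000e-03  9.080e-01  1.000e-01]
{'far': (np.float64(-52.3), -0.2989), 'front': (np.float64(173.0), 0.001)}
carton [[173.1, -53.5], [80.5, -40.2], [86.5, 49.3], [172.9, 48.9]] [128.2   1.2]
yaws [-0.1423, -0.0048] [0.0015, -0.0665]
```

>>> {"api": "play_rows", "payload": {"targets": [{"delta_pos": [0.0004, 0.0015, 0], "delta_rot": [0, 0, 0], "claw": 50}, {"delta_pos": [0.001, 0.0035, 0], "delta_rot": [0, 0, 0], "claw": 50}, {"delta_pos": [0.0015, 0.0055, 0], "delta_rot": [0, 0, 0], "claw": 50}, {"delta_pos": [0.0021, 0.0075, 0], "delta_rot": [0, 0, 0], "claw": 50}, {"delta_pos": [0.0026, 0.0095, 0], "delta_rot": [0, 0, 0], "claw": 50}, {"delta_pos": [0.003, 0.011, 0], "delta_rot": [0, 0, 0], "claw": 50}, {"delta_pos": [0.0034, 0.0122, 0], "delta_rot": [0, 0, 0], "claw": 50}, {"delta_pos": [0.0037, 0.0134, 0], "delta_rot": [0, 0, 0], "claw": 50}, {"delta_pos": [0.0039, 0.0142, 0], "delta_rot": [0, 0, 0], "claw": 50}, {"delta_pos": [0.0041, 0.0148, 0], "delta_rot": [0, 0, 0], "claw": 50}, {"delta_pos": [0.0042, 0.0154, 0], "delta_rot": [0, 0, 0], "claw": 50}]}}

```text
time: 18.0
eef_pos: [0.6116, 0.0148, 0.0214]
tcp_rot: [-0.561, -0.43, 0.563, -0.428]
contact_force: [0.5, -1.4, -0.2]
opening: 0.584
```

```bash
python3 - <<'E'
from h import *
s,h=st(); i=ctrl.read_camera("top"); cv2.imwrite("pics/t13.png",i); a=lane(s["eef_pos"])[0]; print(far(i,a+.0565,.0))
E
```

```text
t 18.0 tcp [0.6116 0.0148 0.0214] lane [87.8  0.5] jaw yaw-th -1.5709 xaxis [-0.0041  0.0011 -1.    ] F [ 0.51 -1.36 -0.16] open 0.584 q [-1.42e-01  3.85e-01  1.85e+00  1.00e-03  9.11e-01  1.26e-01]
{'far': (np.float64(-55.0), -0.1794), 'front': (np.float64(188.7), -0.0078)}
```

Next, short half-millimetre steps to find the stop by force.

>>> {"api": "play_rows", "payload": {"targets": [{"delta_pos": [0.0002, 0.0006, 0], "delta_rot": [0, 0, 0], "claw": 50}, {"delta_pos": [0.0003, 0.001, 0], "delta_rot": [0, 0, 0], "claw": 50}, {"delta_pos": [0.0004, 0.0014, 0], "delta_rot": [0, 0, 0], "claw": 50}, {"delta_pos": [0.0004, 0.0014, 0], "delta_rot": [0, 0, 0], "claw": 50}]}}

```text
time: 18.38
eef_pos: [0.6117, 0.0151, 0.0214]
tcp_rot: [-0.561, -0.43, 0.564, -0.428]
contact_force: [-1.8, -6.0, 0.3]
opening: 0.585
```

```bash
python3 - <<'E'
from h import *
s,h=st(); i=ctrl.read_camera("top"); cv2.imwrite("pics/t14.png",i); a=lane(s["eef_pos"])[0]; print(far(i,.145,.0))
E
```

```text
t 18.38 tcp [0.6117 0.0151 0.0214] lane [88.1  0.5] jaw yaw-th -1.5704 xaxis [-5.e-03 -8.e-04 -1.e+00] F [-1.85 -6.04  0.32] open 0.585 q [-0.14   0.386  1.849 -0.002  0.912  0.128]
{'far': (np.float64(-55.4), -0.1612), 'front': (np.float64(188.8), -0.0075)}
```

>>> {"api": "play_rows", "payload": {"targets": [{"delta_pos": [0.0004, 0.0015, 0], "delta_rot": [0, 0, 0], "claw": 50}, {"delta_pos": [0.0005, 0.0018, 0], "delta_rot": [0, 0, 0], "claw": 50}, {"delta_pos": [0.0005, 0.0018, 0], "delta_rot": [0, 0, 0], "claw": 50}]}}

```text
time: 18.68
eef_pos: [0.6117, 0.015, 0.0214]
tcp_rot: [-0.559, -0.429, 0.565, -0.429]
contact_force: [-3.1, -8.2, 0.8]
opening: 0.585
```

>>> {"api": "play_rows", "payload": {"targets": [{"delta_pos": [-0.0004, -0.0015, 0], "delta_rot": [0, 0, 0], "claw": 50}, {"delta_pos": [-0.0008, -0.003, 0], "delta_rot": [0, 0, 0], "claw": 50}, {"delta_pos": [-0.0016, -0.006, 0], "delta_rot": [0, 0, 0], "claw": 50}, {"delta_pos": [-0.003, -0.011, 0], "delta_rot": [0, 0, 0], "claw": 50}, {"delta_pos": [-0.0052, -0.019, 0], "delta_rot": [0, 0, 0], "claw": 50}, {"delta_pos": [-0.008, -0.029, 0], "delta_rot": [0, 0, 0], "claw": 50}, {"delta_pos": [-0.0104, -0.038, 0.005], "delta_rot": [0, 0, 0], "claw": 50}, {"delta_pos": [-0.012, -0.044, 0.02], "delta_rot": [0, 0, 0], "claw": 50}, {"delta_pos": [-0.013, -0.048, 0.045], "delta_rot": [0, 0, 0], "claw": 50}, {"delta_pos": [-0.013, -0.048, 0.075], "delta_rot": [0, 0, 0], "claw": 50}, {"delta_pos": [-0.013, -0.06, 0.105], "delta_rot": [0, 0, 0], "claw": 50}, {"delta_pos": [-0.02, -0.09, 0.13], "delta_rot": [0, 0, 0], "claw": 50}, {"delta_pos": [-0.03, -0.125, 0.15], "delta_rot": [0, 0, 0], "claw": 50}, {"delta_pos": [-0.04, -0.16, 0.16], "delta_rot": [0, 0, 0], "claw": 50}, {"delta_pos": [-0.05, -0.195, 0.17], "delta_rot": [0, 0, 0], "claw": 50}, {"delta_pos": [-0.06, -0.225, 0.17], "delta_rot": [0, 0, 0], "claw": 50}, {"delta_pos": [-0.065, -0.245, 0.17], "delta_rot": [0, 0, 0], "claw": 50}, {"delta_pos": [-0.065, -0.25, 0.17], "delta_rot": [0, 0, 0], "claw": 50}, {"delta_pos": [-0.065, -0.25, 0.17], "delta_rot": [0, 0, 0], "claw": 50}, {"delta_pos": [-0.065, -0.25, 0.17], "delta_rot": [0, 0, 0], "claw": 50}]}}

```text
time: 20.35
eef_pos: [0.5465, -0.2349, 0.1914]
tcp_rot: [-0.56, -0.429, 0.565, -0.428]
contact_force: [-0.5, 0.5, 0.2]
opening: 0.586
```

```bash
python3 - <<'E'
from h import *
s,h=st(); i=ctrl.read_camera("top"); cv2.imwrite("pics/t15.png",i); j=ctrl.read_camera("scene");cv2.imwrite("pics/s15.png",j); print(far(i,.145,.0)); carton(i,.145,0)
A=cv2.resize(i[100:320,230:450],(400,400),interpolation=cv2.INTER_CUBIC); B=cv2.resize(j[150:350,190:390],(400,400),interpolation=cv2.INTER_CUBIC)
cv2.imwrite("pics/c15.png",cv2.convertScaleAbs(np.hstack([A,B]),alpha=1.4))
a=cv2.imread("pics/top0.png")
for n,(x,y,w,hh) in dict(bottle=(365,85,50,65),jar=(228,130,50,58),cup=(198,205,50,52)).items():
    S=cv2.matchTemplate(i[y-8:y+hh+8,x-8:x+w+8],a[y:y+hh,x:x+w],cv2.TM_CCOEFF_NORMED); print(n,cv2.minMaxLoc(S)[1::2])
E
```

```text
t 20.35 tcp [ 0.5465 -0.2349  0.1914] lane [-170.2   -2.7] jaw yaw-th -1.5708 xaxis [-0.0067 -0.003  -1.    ] F [-0.51  0.51  0.2 ] open 0.586 q [-0.574  0.14   1.803 -0.007  1.203 -0.303]
{'far': (np.float64(-59.7), -0.0002), 'front': (np.float64(189.1), -0.0194)}
carton [[188.5, -47.4], [99.5, -56.0], [99.4, 49.1], [188.9, 49.1]] [144.1  -1.3]
yaws [0.0957, 0.0008] [-0.0043, 0.0011]
bottle (0.9970089197158813, (8, 8))
jar (0.9959428906440735, (8, 8))
cup (0.9959352016448975, (8, 8))
```

View pics/c15.png

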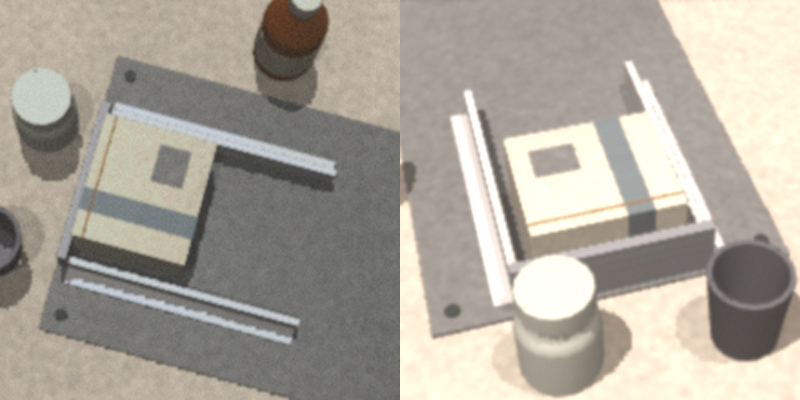

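The picture shows the carton flush against the stop, square between the rails with gaps on both sides, and the bottle, jar and cup unmoved. The hand is clear, so I'll hand in.

```bash
python3 -c "
from plant import ctrl
print(ctrl.sign_off())"
```

```text
the job is handed in; nothing more can be done
None
```

The carton is home against the end stop, square between the rails, and the job is handed in at about 20 s on the robot's clock. I nudged it about 8.7 mm sideways to the lane's centre line, then pushed it from behind with two fingertips all the way to the stop.

**Last checks:**
- **Home:** the hand stopped advancing while the push force rose to about 9 N, against roughly 1 N or less while sliding. The camera puts the carton's rear face at 99.5 mm, where fully home is 100 mm. Its front edge reads 189 mm against the stop at 190 mm, which is within the 2 mm calibration.
- **Rails:** the last clean fits show yaw of about 0.001 rad and the carton about 1 mm off centre, so roughly 9 mm clear on each side. I saw no sign of contact with a rail. The fingertips stayed at about 38 mm, above the 29 mm rail tops.
- **Other items:** the bottle, jar and cup match the first picture with no shift. The hand ended well clear, with the force reading near zero.

**What disagreed:**
- **Fingertip height:** the fingertips sat about 15 mm higher than the reported tool position, not 25 mm lower as described. My first sideways push therefore passed just over the carton without moving it. I re-measured the height from the pictures and lowered the hand.
- **Right-hand edge:** the automatic fit of the carton's right-hand edge was thrown off by the bright rail inside the lane. I used the front, rear and left edges and the picture there instead.

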